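# Lock the tile jig with its quarter-turn stud

### The job

Take the loose quarter-turn stud out of its wooden stand, put it into the keyhole slot of the tile jig's lock, press it down gently against the spring and turn it a quarter turn clockwise (seen from above) until its crossbar catches, so that it stays locked by itself when you let go. Never force the stud against the lock, and leave the paint pot, the sanding block and the wax block where they are.

Things in the scene. Friction and masses are not known exactly. Their poses are not given: they have to be found in the camera images.
- stud: Loose steel quarter-turn stud, about 120 g, standing upright. Origin: centre of the underside of its round collar (diameter 42, 4 thick). z up, x along its wing and crossbar; a half turn about z makes no difference. At the start it hangs by the collar in the stand's hole, with 1 to 2 mm of side play.
- wing (a point): Point on the stud, 28 above its origin, in its flat wing head: 44 long (x) x 14 thick (y), reaching from the collar's top (4 above the stud's origin) to 40 above it. Grip it across the 14 mm. Axes as the stud's.
- crossbar (a point): Centre of the underside of the crossbar at the stud's foot, 41 below the stud's origin. The bar lies along x, parallel to the wing: 28 long (x), 7 wide (y), 6 high. A round shank, diameter 10, joins it to the collar.
- keyhole (a point): Centre of the keyhole slot in the top face of the jig's aluminium lock, 62 above the table, z up. The slot lies along x: 31 long, 10 wide, with a 15 x 15 opening in its middle for the shank, through a plate 12 thick. The crossbar goes in along x and locks along y, a quarter turn clockwise from above. The stud fits either way round. Over 40 N between stud and jig counts as forcing.
- plunger_rest (a point): Sprung plunger in the lock, 25 below the keyhole. The catch and plunger were set up to 8 mm higher or lower, unmeasured: feel for them. The crossbar's foot meets the plunger (stud's origin 16 +-8 above the keyhole); 3 N to start, +1.5 N per mm; from 4.5 mm of press (10 N) the bar clears the lips and can turn, not before; solid stop at 7.5 mm (14 N).
- recess (a point): Roof of the recess that holds the locked bar, 20 (+-8) below the keyhole. The pressed bar turns clockwise only, to a hard stop about 90 degrees from the slot; let up there, the spring lifts it 3.5 mm or more into the recess, where it lies along this point's y and can no longer turn back or be pulled out. The stud's origin is then 15 (+-8) above the keyhole.
- jig: The fixed tile jig: plywood board 222 (x) x 272 (y) x 18, lock (aluminium box 56 x 54) at its -y end. Origin on the underside, straight below the keyhole; board from y = -38 to +234. A plain plaster tile (200 x 200, top 28 above the table) lies centred 129 along +y, held by a rubber pad under the lock's top plate, which reaches 52 towards +y. It does not move.
- stand: Fixed wooden block 64 x 64 x 48 with a vertical hole of diameter 32 in the middle, in which the stud hangs at the start. Origin: centre of its underside.
- paint_pot: Loose paint pot, diameter 47, 61 high, near the stand. Bystander. Origin: centre of its underside.
- sander: Loose brown sanding block 44 x 70 x 26, near the stand. Bystander. Origin: centre of its underside.
- wax: Loose yellowish wax block 32 x 60 x 14 lying on the clamped tile. Bystander. Origin: centre of its underside.
Mind the look-alikes: they are no part of the job. Several things have the shape of the stud; the one meant has the colours described above.

How it is judged:
On the way:
1. the stud's crossbar is in the keyhole slot, lying along it (horizontal distance between stud and keyhole below 0.005 m and z of stud in the frame of keyhole below 0.026 m and angle between the x axis of stud and the x axis of keyhole, either way round below 0.3 rad), for 0.1 s.
At the end, for the whole second after the job is handed in: The stud stands upright (within 0.2 rad) in the lock, within 5 mm of the keyhole's centre, its collar's underside 5.5 to 24.5 mm above the keyhole, its wing and crossbar turned across the slot (within 0.22 rad), caught and at rest (horizontal distance between stud and keyhole below 0.005 m and z of stud in the frame of keyhole between 0.0055 and 0.0245 m and angle between the x axis of stud and the y axis of keyhole, either way round below 0.22 rad and angle between stud's own z axis and vertical below 0.2 rad and linear speed of stud below 0.02 m/s); the robot touches nothing.
It fails at once if the stud is forced against the lock with more than 40 N (contact force between stud and jig above 40 N).
It fails at once if the paint pot is moved more than 20 mm (distance of paint_pot from where it was at the start of the episode above 0.02 m).
It fails at once if the sanding block is moved more than 20 mm (distance of sander from where it was at the start of the episode above 0.02 m).
It fails at once if the wax block is moved more than 20 mm (distance of wax from where it was at the start of the episode above 0.02 m).
It also fails if it takes over 51 s, if anything falls off the work surface, if the arm or the gripper's body presses on something with over 40 N, if the wrist force passes 120 N, or if a joint passes its speed limit or range.

### The arm

A 7-joint arm with a two-finger parallel gripper is mounted at the origin on the work surface; the furniture and walls round the work are solid. World frame = base frame: x ahead of the robot, y to its left, z up, the work surface at z = 0. Lengths are in m, angles in rad, forces in N, time in s.
With the tool pointing down it reaches from about 0.35 to 0.775 m from the base axis. Payload 3.1 kg.
Tool frame: the origin (TCP) lies midway between the tips of the shut fingers; the grasp point (between the pads) lies manip.grip_point_offset behind it (manip.grip_point_offset is the distance from the TCP to the grasp point, in m); z points along the fingers, y is the line along which they close (so a half turn about z gives the same grasp; the last joint's range is limited). The gripper opens to 85 mm and grips with 20 to 120 N. Pads are 22 mm wide; open, the fingers measure 114 mm over their backs; the gripper's body (76 mm by 85 mm) begins 54 mm behind the grasp point. The pads swing forward as they close: fully open they stand 13 mm farther back than shut.
Start: joints at [-1.206, 0.311, 0.014, 1.512, -0.004, 1.319, -0.027], TCP at [0.218, 0.505, 0.231] pointing down, gripper open.
Joint ranges: [-2.7, 2.7], [-0.3, 1.91], [-1.27, 1.3], [0.12, 2.57], [-1.44, 4.58], [0.2, 2.03], [-3.05, 3.05]. Speed limits (rad/s): [2.79, 2.79, 3.14, 3.14, 3.14, 3.14, 3.14].

### API

Orientations are given as a unit quaternion [x, y, z, w].
In Python, from workcell import manip, vision gives the robot as it stands.
- The arm moves only by the tool send_rows, never from a script. Its argument "moves" is a list that holds one entry, the list of rows, each a list of 7 numbers: the opening in per cent of the stroke, from 0 (shut) to 100 (fully open), then the shift along the tool's x, y, z in cm, then the turn, a rotation vector about the tool's x, y, z in rad. In form: [[[claw, dx, dy, dz, wx, wy, wz], ...]]. A call has 1 to 5 rows; each row shifts and turns the commanded pose from where the row before left it, along the tool's axes as they then stand; what a row does not reach is not made up. A row lasts 1/8 s, in which the tool goes at most 62.5 mm and 10.7 degrees, less where a joint would pass 70% of its speed; a pose out of reach is approached as far as the arm can. A call is refused whole if a number of a shift passes 6.25 or a number of a turn 0.188, either way. A call with a gripper value outside its range is refused whole. The fingers move at their own pace and stop on an object; "newtons" is the grip in N (left out, the last holds). Time passes only in rows, so rows that do not move let the fingers close. It gives the time, the measured TCP pose, the force, the opening and the grip force at its end, in the units of the state.
- manip.get_obs(): the state, without advancing time (a new reading comes with each control period).
- vision.get_image(name): name is "side" or "top"; returns the picture (400x640x3 uint8, red, green, blue); there is no depth.
- vision.camera_params(name): a dict with "K" (3x3 intrinsics, pixels), "extrinsics" (4x4, takes a point from world to camera coordinates). Camera axes: x right, y up, looking along -z (the intrinsics and any distortion apply to the point x, -y, -z); pixel columns grow to the right and rows downward; lengths in m; the calibration is good to about 2 mm. A picture is of the moment at which its call begins. camera_params takes no time and is no camera call.
- manip.finish_job(): hands the job in; it is judged then, once.
The state is a dict: "clock": time; "qpos": joint angles; "qvel": joint speeds; "joint_efforts": joint torques, N m; "tool_pos": TCP position; "tool_rot": TCP orientation; "ft_force": force on the tool from outside, world axes, zero at the start; "wrist_torque": the same for the moment, N m; "gripper_width": finger opening in m; "grasp_force": force on a finger pad.
Only numpy, scipy, OpenCV 4.12 (cv2) and the standard library are available. Lean on these libraries where they do the work, as an engineer would, in place of code of your own. Each camera call takes 0.05 s, during which the arm holds its last target. There are 200 camera calls.

## Working session

There is one attempt and no reset: what is moved stays moved. The work goes in short steps, Python scripts to look and compute and a tool call to move; the robot and the scene stay as the last step left them, time stands still between calls to the robot, and variables do not carry over. Pictures are saved under pics/ and viewed, at most 10 in all, crops included, and the job is handed in when it is done.

Besides the shell and the picture viewer there is one more tool, called after "Request:" as a command line: name --argument value ..., lists and objects as JSON in quotes. send_rows: Moves the arm, as the interface text tells. Its arguments: {"type":"object","properties":{"moves":{"type":"array"},"newtons":{"type":"number"}},"required":["moves"]}

```bash
mkdir -p pics
python3 - <<'E'
from workcell import manip, vision
import cv2
for n in ("top","side"):
    im=vision.get_image(n); cv2.imwrite(f"pics/{n}0.png",im[:,:,::-1])
    p=vision.camera_params(n); print(n,p)
o=manip.get_obs(); print(o, manip.grip_point_offset)
E
```

```text
top {'K': array([[502.02892635,   0.        , 323.84880737],
       [  0.        , 502.02892635, 203.32516884],
       [  0.        ,   0.        ,   1.        ]]), 'extrinsics': array([[-1.17358678e-03, -9.99962172e-01,  8.61842004e-03,
         2.43143926e-02],
       [ 9.90337089e-01,  3.29667726e-05,  1.38681108e-01,
        -5.01128693e-01],
       [-1.38676146e-01,  8.69789533e-03,  9.90299588e-01,
        -1.15688923e+00],
       [ 0.00000000e+00,  0.00000000e+00,  0.00000000e+00,
         1.00000000e+00]])}
side {'K': array([[360.88764571,   0.        , 320.87130227],
       [  0.        , 360.88764571, 196.48157391],
       [  0.        ,   0.        ,   1.        ]]), 'extrinsics': array([[-0.99780191, -0.06470791, -0.01429077,  0.53178182],
       [ 0.02319852, -0.54309431,  0.83935117, -0.0556594 ],
       [-0.0620739 ,  0.83717468,  0.54340167, -1.06660647],
       [ 0.        ,  0.        ,  0.        ,  1.        ]])}
{'clock': 0.1, 'qpos': array([-1.20569527,  0.31163257,  0.01404939,  1.51288061, -0.00436933,
        1.31920221, -0.02722588]), 'qvel': array([ 0.00077989, -0.00034012,  0.0009834 , -0.00378107, -0.00196229,
       -0.00040649, -0.00048615]), 'joint_efforts': array([ 3.17450067e-04, -3.80855870e+01,  1.46530210e-01, -2.31242555e+01,
        1.24205285e-02,  8.02283554e-03, -1.43244768e-05]), 'tool_pos': array([0.21738964, 0.50451212, 0.23034355]), 'tool_rot': array([ 2.01998520e-01,  9.79385268e-01, -1.03642446e-03, -1.44829783e-04]), 'ft_force': array([-0.36944374, -0.7933999 , -0.37651521]), 'wrist_torque': array([ 0.00707989,  0.0153153 , -0.0025013 ]), 'grasp_force': 0.0, 'gripper_width': 0.0854179821542804} 0.0187
```

View pics/top0.png

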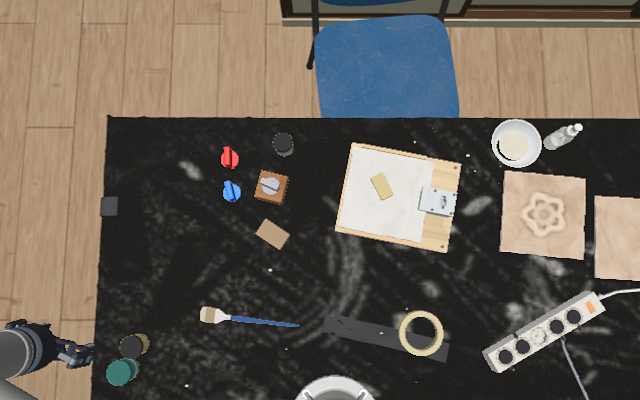

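View pics/side0.png

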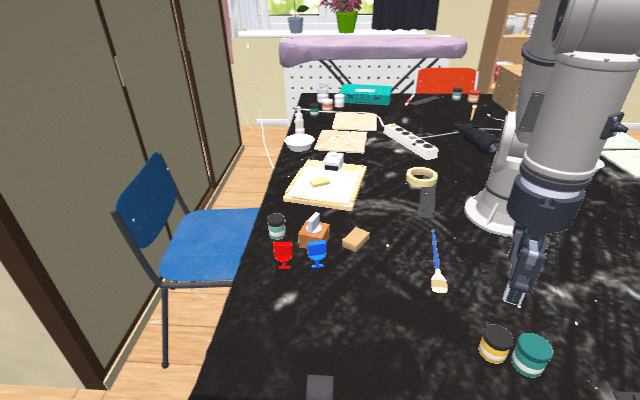

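The top view shows the steel stud in its stand at about (271,186), the lock with its keyhole at about (440,202), the pot at (283,144) and the sander at (272,234). The red and blue look-alikes are at (230,158) and (232,190).

```bash
cat > h.py <<'E'
import numpy as np, cv2
from workcell import manip, vision
def ray(n,u,v):
    p=vision.camera_params(n); K,E=p["K"],p["extrinsics"]; R,t=E[:3,:3],E[:3,3]
    d=np.linalg.inv(K)@[u,v,1]; return -R.T@t, R.T@(d*[1,-1,-1])
def onz(n,u,v,z):
    c,d=ray(n,u,v); return c+d*(z-c[2])/d[2]
def proj(n,P):
    p=vision.camera_params(n); q=p["extrinsics"][:3,:3]@P+p["extrinsics"][:3,3]
    r=p["K"]@(q*[1,-1,-1]); return r[:2]/r[2]
E
python3 - <<'E'
import cv2,numpy as np
t=cv2.imread("pics/top0.png");s=cv2.imread("pics/side0.png")
f=lambda im,x,y,w,h,k:cv2.resize(im[y:y+h,x:x+w],None,fx=k,fy=k,interpolation=cv2.INTER_CUBIC)
a=np.hstack([f(t,250,165,40,40,10)[:300], f(t,415,182,50,40,8)[:300]])
b=np.hstack([f(s,295,205,40,50,6),f(s,315,145,40,50,6)])
b=cv2.copyMakeBorder(b,0,0,0,a.shape[1]-b.shape[1],cv2.BORDER_CONSTANT)
f=lambda im,x,y,w,h:cv2.resize(im[y:y+h,x:x+w],(400,h*400//w),interpolation=cv2.INTER_CUBIC)
o=np.hstack([f(t,250,165,40,30),f(t,418,187,40,30)]); o2=np.hstack([f(s,295,208,40,30),f(s,315,148,40,30)])
cv2.imwrite("pics/c1.png",np.vstack([o,o2]))
E
```

```text
(no output)
```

View pics/c1.png

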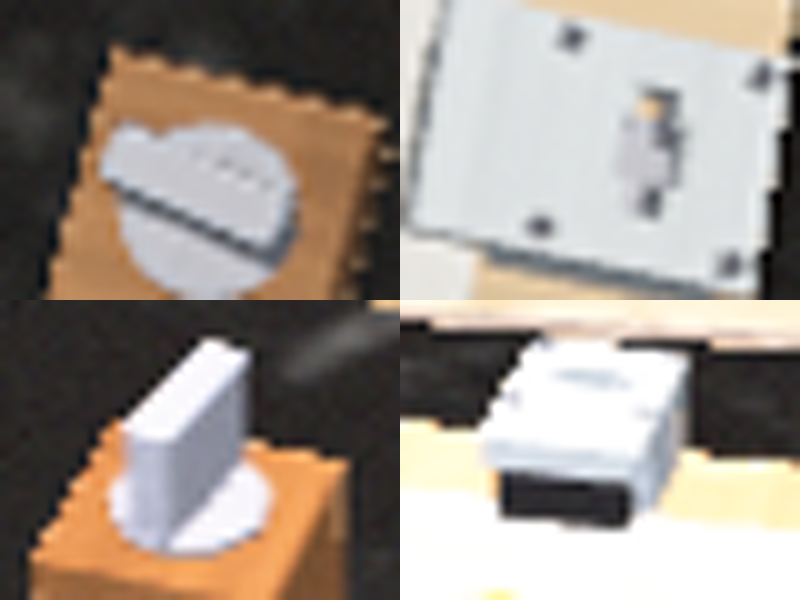

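The crops show the wing lying about 23° in the picture on a round collar. The four lock screws are symmetric about the keyhole, centred at crop (650,151), which is pixel (443,202).

Run:
```python
from h import *
t=cv2.imread("pics/top0.png").astype(int)
g=lambda x,y,ox,oy:(ox+(x+.5)/10-.5,oy+(y+.5)/10-.5)
scr=np.array([onz("top",*g(x-400,y,418,187),.062)[:2] for x,y in [(572,38),(760,75),(728,265),(540,226)]])
print("scr",scr.round(4),"c",scr.mean(0).round(4))
ex=(scr[0]-scr[3]+scr[1]-scr[2]);ey=(scr[0]-scr[1]+scr[3]-scr[2]); print("ang x",np.arctan2(ex[1],ex[0]),"y-90",np.arctan2(ey[1],ey[0])-np.pi/2, np.linalg.norm(ex)/2,np.linalg.norm(ey)/2)
# jig board & stand
b=t[160:210,245:295]; sat=b.max(2)-b.min(2); m=((sat<45)&(b.min(2)>110)).astype(np.uint8)
n,l,st,c=cv2.connectedComponentsWithStats(m); i=1+st[1:,4].argmax(); print(st[i],c[i]+[245,160])
w=((sat>=35)&(b[:,:,2]>b[:,:,0]+30)).astype(np.uint8)|(l==i)
n2,l2,st2,_=cv2.connectedComponentsWithStats(w.astype(np.uint8));j=1+st2[1:,4].argmax()
r=cv2.minAreaRect(np.argwhere(l2==j)[:,::-1].astype(np.float32)); print("stand rect",r[0][0]+245,r[0][1]+160,r[1:])
# collar: contour points on lower side and right
cs,_=cv2.findContours((l==i).astype(np.uint8),0,cv2.CHAIN_APPROX_NONE); P=cs[0][:,0]+[245,160]
print(P.tolist())
# wing edge
p=onz("top",*g(115,190,250,165),.088);q=onz("top",*g(265,255,250,165),.088);print("wing ang",np.arctan2(*(q-p)[1::-1]))
# side: top face corners
a=[onz("side",*g(x,y-300,295,208),.088) for x,y in [(127,435),(170,437),(248,352),(208,340)]]; print(np.round(a,4),np.mean(a,0))
A=np.array(a);d=A[2]-A[1]+A[3]-A[0];print("side ang",np.arctan2(d[1],d[0]),np.linalg.norm(d)/2)
for u,v in [(283,144),(272,234)]: print(onz("top",u,v,.03))
```

```text
scr [[ 0.5279 -0.2344]
 [ 0.5192 -0.278 ]
 [ 0.4746 -0.2689]
 [ 0.4837 -0.2256]] c [ 0.5013 -0.2517]
ang x -0.1993119885395736 y-90 -0.2022947989166315 0.04528842751560997 0.044403158414373284
[ 15  17  20  18 252] [269.56349206 184.96428571]
stand rect 271.02941131591797 186.88235473632812 ((29.589345932006836, 29.83188247680664), 14.03624439239502)
[[262, 177], [261, 178], [261, 179], [260, 180], [260, 181], [260, 182], [261, 182], [262, 183], [263, 183], [264, 184], [263, 185], [262, 185], [262, 186], [262, 187], [262, 188], [263, 189], [263, 190], [264, 191], [264, 192], [265, 192], [266, 193], [267, 193], [268, 194], [269, 194], [270, 194], [271, 194], [272, 194], [273, 194], [274, 193], [275, 193], [276, 192], [276, 191], [275, 191], [274, 190], [275, 189], [276, 189], [277, 188], [278, 187], [278, 186], [279, 185], [279, 184], [279, 183], [278, 182], [278, 181], [277, 180], [276, 179], [275, 179], [274, 178], [273, 178], [272, 177], [271, 177], [270, 177], [269, 178], [268, 178], [267, 178], [266, 178], [265, 178], [264, 178], [263, 177]]
wing ang -1.9827531104779361
[[0.555  0.1713 0.088 ]
 [0.5441 0.1716 0.088 ]
 [0.527  0.134  0.088 ]
 [0.5378 0.1291 0.088 ]] [0.5409658  0.15149097 0.088     ]
side ang -1.976884271778091 0.04344499843870756
[0.64688958 0.12274663 0.03      ]
[0.42867857 0.14649696 0.03      ]
```

Run:
```python
from h import *
from scipy.optimize import least_squares
P=[(262,186),(262,187),(262,188),(263,189),(263,190),(264,191),(264,192),(265,192),(266,193),(268,194),(270,194),(272,194),(274,193),(279,184),(279,185),(279,183),(278,182),(278,181)]
W=np.array([onz("top",*p,.052)[:2] for p in P])
r=least_squares(lambda c:np.hypot(*(W-c).T)-.0205,W.mean(0)); print(r.x,np.abs(r.fun).max())
print("stand",onz("top",271,186.9,.04))
o=manip.get_obs()
from scipy.spatial.transform import Rotation as R
print(R.from_quat(o["tool_rot"]).as_matrix().round(3))
```

```text
[0.54111148 0.14950644] 0.0011639819818576314
stand [0.53975314 0.1493904  0.04      ]
[[-0.918  0.396 -0.001]
 [ 0.396  0.918 -0.002]
 [-0.    -0.002 -1.   ]]
```

```bash
cat >> h.py <<'E'
from scipy.spatial.transform import Rotation as R
def phi(o=None):
    M=R.from_quat((o or manip.get_obs())["tool_rot"]).as_matrix(); return np.arctan2(M[1,0],M[0,0])
def plan(p,ph,n,claw):
    o=manip.get_obs(); p0=o["tool_pos"]; a=phi(o); da=(ph-a+np.pi)%(2*np.pi)-np.pi
    print("phi",round(a,3),"dphi",round(da,3),"d",(np.array(p)-p0).round(4))
    d=(np.array(p)-p0)/n*100; rows=[]
    for i in range(n):
        f=a+da*i/n; c,s=np.cos(f),np.sin(f)
        rows.append([claw,round(d[0]*c+d[1]*s,2),round(d[0]*s-d[1]*c,2),round(-d[2],2),0,0,round(-da/n,3)])
    for i in range(0,n,5): print(rows[i:i+5])
E
python3 -c "
from h import *
plan([.541,.1505,.15],1.16,12,60)"
```

```text
phi 2.735 dphi -1.575 d [ 0.3236 -0.354  -0.0803]
[[60, np.float64(-3.64), np.float64(-1.64), np.float64(0.67), 0, 0, np.float64(0.131)], [60, np.float64(-3.83), np.float64(-1.15), np.float64(0.67), 0, 0, np.float64(0.131)], [60, np.float64(-3.95), np.float64(-0.64), np.float64(0.67), 0, 0, np.float64(0.131)], [60, np.float64(-4.0), np.float64(-0.12), np.float64(0.67), 0, 0, np.float64(0.131)], [60, np.float64(-3.98), np.float64(0.4), np.float64(0.67), 0, 0, np.float64(0.131)]]
[[60, np.float64(-3.89), np.float64(0.92), np.float64(0.67), 0, 0, np.float64(0.131)], [60, np.float64(-3.74), np.float64(1.42), np.float64(0.67), 0, 0, np.float64(0.131)], [60, np.float64(-3.52), np.float64(1.9), np.float64(0.67), 0, 0, np.float64(0.131)], [60, np.float64(-3.24), np.float64(2.34), np.float64(0.67), 0, 0, np.float64(0.131)], [60, np.float64(-2.9), np.float64(2.75), np.float64(0.67), 0, 0, np.float64(0.131)]]
[[60, np.float64(-2.52), np.float64(3.1), np.float64(0.67), 0, 0, np.float64(0.131)], [60, np.float64(-2.09), np.float64(3.41), np.float64(0.67), 0, 0, np.float64(0.131)]]
```

Request:
send_rows --moves '[[[60,-3.6,-1.6,0.67,0,0,0.131],[60,-3.8,-1.15,0.67,0,0,0.131],[60,-3.95,-0.65,0.67,0,0,0.131],[60,-4.0,-0.1,0.67,0,0,0.131],[60,-4.0,0.4,0.67,0,0,0.131]]]'

```text
clock: 0.72
tool_pos: [0.3528, 0.3569, 0.1972]
tool_rot: [0.508, 0.861, -0.0, -0.0]
ft_force: [0.5, -1.0, 0.4]
gripper_width: 0.0514
grasp_force: 0.0
```

Request:
send_rows --moves '[[[60,-3.9,0.9,0.67,0,0,0.131],[60,-3.75,1.4,0.67,0,0,0.131],[60,-3.5,1.9,0.67,0,0,0.131],[60,-3.25,2.35,0.67,0,0,0.131],[60,-2.9,2.75,0.67,0,0,0.131]]]'

```text
clock: 1.35
tool_pos: [0.4875, 0.2096, 0.1637]
tool_rot: [0.758, 0.652, -0.0, -0.0]
ft_force: [0.4, -0.2, 0.2]
gripper_width: 0.0513
grasp_force: 0.0
```

Request:
send_rows --moves '[[[60,-2.5,3.1,0.67,0,0,0.131],[60,-2.1,3.4,0.67,0,0,0.131],[60,0,0,0,0,0,0]]]'

```text
clock: 1.72
tool_pos: [0.5425, 0.147, 0.15]
tool_rot: [0.838, 0.546, -0.001, 0.002]
ft_force: [0.3, -0.9, -0.1]
gripper_width: 0.0509
grasp_force: 0.0
```

```bash
sed -i 's/round(d\[0\]\*c+d\[1\]\*s,2)/float(round(d[0]*c+d[1]*s,2))/;s/round(d\[0\]\*s-d\[1\]\*c,2)/float(round(d[0]*s-d[1]*c,2))/;s/round(-d\[2\],2)/float(round(-d[2],2))/;s/round(-da\/n,3)/float(round(-da\/n,3))/' h.py
python3 -c "
from h import *
o=manip.get_obs();print(o['clock'],o['tool_pos'],o['qpos'].round(2),R.from_quat(o['tool_rot']).as_matrix().round(3))
plan([.541,.1505,.06],1.16,4,60)
im=vision.get_image('side');cv2.imwrite('pics/s1.png',cv2.resize(im[170:270,250:400,::-1],None,fx=5,fy=5,interpolation=2))"
```

```text
1.725 [0.54250099 0.14696808 0.14996061] [-0.66  0.42  0.5   1.62 -0.21  1.16 -0.53] [[ 0.403  0.915 -0.   ]
 [ 0.915 -0.403 -0.004]
 [-0.004  0.001 -1.   ]]
phi 1.155 dphi 0.005 d [-0.0015  0.0035 -0.09  ]
[[60, 0.07, -0.07, 2.25, 0, 0, -0.001], [60, 0.07, -0.07, 2.25, 0, 0, -0.001], [60, 0.07, -0.07, 2.25, 0, 0, -0.001], [60, 0.07, -0.07, 2.25, 0, 0, -0.001]]
```

View pics/s1.png

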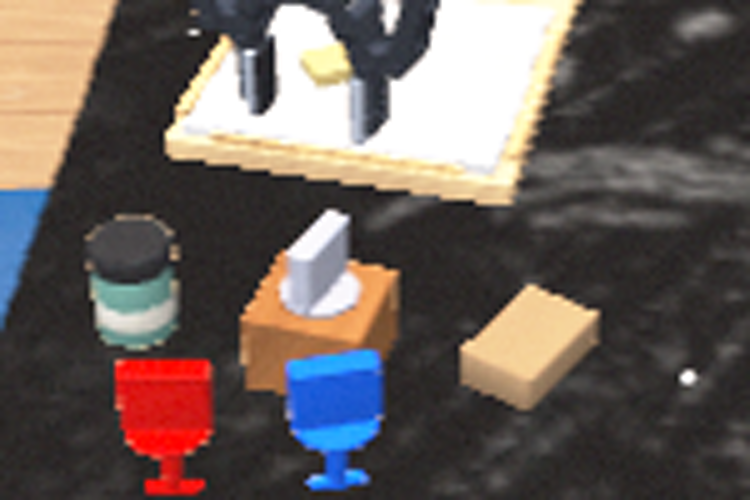

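The fingers straddle the wing's line above the stud, at crop (255,110) and (365,140). The stud is upright at (320,270) and the path down is clear.

Request:
send_rows --moves '[[[60,0.07,-0.07,2.25,0,0,0],[60,0.07,-0.07,2.25,0,0,0],[60,0.07,-0.07,2.25,0,0,0],[60,0.07,-0.07,2.25,0,0,-0.003],[60,0,0,0,0,0,0]]]' --newtons 30

```text
clock: 2.4
tool_pos: [0.5368, 0.1571, 0.0591]
tool_rot: [0.834, 0.552, -0.002, -0.001]
ft_force: [-0.5, -0.1, 0.0]
gripper_width: 0.051
grasp_force: 0.0
```

Request:
send_rows --moves '[[[0,0,0,0,0,0,0],[0,0,0,0,0,0,0],[0,0,0,0,0,0,0],[0,0,0,0,0,0,0]]]' --newtons 30

```text
clock: 2.9
tool_pos: [0.5411, 0.156, 0.0624]
tool_rot: [0.835, 0.55, 0.002, 0.0]
ft_force: [0.4, -0.3, 5.2]
gripper_width: 0.0135
grasp_force: 32.7
```

```bash
python3 -c "
from h import *
o=manip.get_obs();print(o)
im=vision.get_image('side');a=cv2.resize(im[190:255,270:350,::-1],(560,455),interpolation=2)
cv2.imwrite('pics/s2.png',a)"
```

```text
{'clock': 2.9, 'qpos': array([-0.64480421,  0.51402186,  0.45966804,  1.71583192, -0.26813142,
        0.97090754, -0.48958041]), 'qvel': array([ 1.63920214e-03,  8.00304339e-04,  2.65901402e-04,  2.05566563e-04,
       -7.66484320e-04,  1.38129665e-05, -3.59671814e-04]), 'joint_efforts': array([ 7.34445197e-02, -3.75534368e+01,  4.78117570e+00, -1.68268973e+01,
        9.87214409e-02,  1.02498864e-01, -1.02210892e-02]), 'tool_pos': array([0.54110532, 0.15598289, 0.06240251]), 'tool_rot': array([8.34842432e-01, 5.50486334e-01, 1.67714497e-03, 3.09789832e-04]), 'ft_force': array([ 0.39203609, -0.32162277,  5.15680849]), 'wrist_torque': array([ 0.06733964, -0.01745989,  0.05871587]), 'grasp_force': 32.68129885196686, 'gripper_width': 0.013534718643799364}
```

View pics/s2.png

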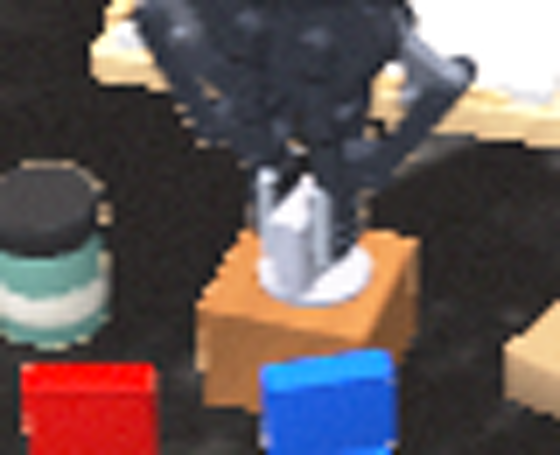

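Gripped at width 13.5 mm: the pads hold the wing at crop (295,230) and the pot and look-alikes are undisturbed. The grasp sits a few mm along the wing, which I'll measure after lifting.

Request:
send_rows --moves '[[[0,0,0,0,0,0,0],[0,0,0,-1.5,0,0,0],[0,0,0,-2.5,0,0,0],[0,0,0,-3.0,0,0,0],[0,0,0,-3.0,0,0,0]]]' --newtons 60

```text
clock: 3.58
tool_pos: [0.5385, 0.155, 0.1616]
tool_rot: [0.835, 0.55, -0.001, -0.0]
ft_force: [-0.4, 0.7, -1.7]
gripper_width: 0.0132
grasp_force: 59.1
```

```bash
python3 -c "
from h import *
o=manip.get_obs();print(o['tool_pos'],o['qvel'].round(3),o['gripper_width'],o['ft_force'])
# keyhole in slot; above
plan([.501,-.252,.165],2.94,14,0)"
```

```text
[0.53852056 0.15496512 0.16164583] [-0.056 -0.225  0.071 -0.318  0.129  0.515 -0.103] 0.01320483369006444 [-0.43825187  0.69440333 -1.65046998]
phi 1.166 dphi 1.774 d [-0.0375 -0.407   0.0034]
[[0, -2.78, 0.9, -0.02, 0, 0, -0.127], [0, -2.87, 0.54, -0.02, 0, 0, -0.127], [0, -2.91, 0.17, -0.02, 0, 0, -0.127], [0, -2.91, -0.2, -0.02, 0, 0, -0.127], [0, -2.86, -0.56, -0.02, 0, 0, -0.127]]
[[0, -2.77, -0.92, -0.02, 0, 0, -0.127], [0, -2.63, -1.26, -0.02, 0, 0, -0.127], [0, -2.45, -1.58, -0.02, 0, 0, -0.127], [0, -2.23, -1.88, -0.02, 0, 0, -0.127], [0, -1.98, -2.15, -0.02, 0, 0, -0.127]]
[[0, -1.69, -2.38, -0.02, 0, 0, -0.127], [0, -1.37, -2.58, -0.02, 0, 0, -0.127], [0, -1.04, -2.73, -0.02, 0, 0, -0.127], [0, -0.68, -2.84, -0.02, 0, 0, -0.127]]
```

Request:
send_rows --moves '[[[0,-2.8,0.9,0,0,0,-0.127],[0,-2.85,0.55,0,0,0,-0.127],[0,-2.9,0.15,0,0,0,-0.127],[0,-2.9,-0.2,0,0,0,-0.127],[0,-2.85,-0.55,0,0,0,-0.127]]]'

```text
clock: 4.2
tool_pos: [0.525, 0.0093, 0.1609]
tool_rot: [0.62, 0.785, -0.001, -0.001]
ft_force: [0.4, -0.5, -1.5]
gripper_width: 0.0131
grasp_force: 59.1
```

Request:
send_rows --moves '[[[0,-2.75,-0.9,0,0,0,-0.127],[0,-2.65,-1.25,0,0,0,-0.127],[0,-2.45,-1.6,0,0,0,-0.127],[0,-2.25,-1.9,0,0,0,-0.127],[0,-2.0,-2.15,0,0,0,-0.127]]]'

```text
clock: 4.82
tool_pos: [0.5121, -0.1361, 0.1608]
tool_rot: [0.344, 0.939, -0.0, -0.001]
ft_force: [-0.3, -0.2, -1.6]
gripper_width: 0.0129
grasp_force: 59.1
```

Request:
send_rows --moves '[[[0,-1.7,-2.4,0,0,0,-0.127],[0,-1.35,-2.6,0,0,0,-0.127],[0,-1.05,-2.75,0,0,0,-0.127],[0,-0.7,-2.85,0,0,0,-0.127],[0,0,0,0,0,0,0]]]'

```text
clock: 5.45
tool_pos: [0.5005, -0.2559, 0.1609]
tool_rot: [0.102, 0.995, -0.001, -0.001]
ft_force: [-0.1, 0.1, -1.3]
gripper_width: 0.0129
grasp_force: 59.1
```

Request:
send_rows --moves '[[[0,0,0,0,0,0,0],[0,0,0,0,0,0,0]]]'

```text
clock: 5.7
tool_pos: [0.5032, -0.2503, 0.1608]
tool_rot: [0.098, 0.995, 0.001, -0.0]
ft_force: [-0.3, 0.3, -1.6]
gripper_width: 0.0127
grasp_force: 59.1
```

```bash
python3 -c "
from h import *
o=manip.get_obs();print(o['clock'],o['tool_pos'],o['tool_rot'],phi(o),o['qpos'].round(2),o['gripper_width'],o['ft_force'])
f=lambda im,x,y,w,h,s:cv2.resize(im[y:y+h,x:x+w,::-1],None,fx=s,fy=s,interpolation=2)
im=vision.get_image('side');im2=vision.get_image('top')
cv2.imwrite('pics/side3.png',im[:,:,::-1]);cv2.imwrite('pics/top3.png',im2[:,:,::-1])
cv2.imwrite('pics/s3.png',np.hstack([f(im,310,110,50,75,8),f(im2,400,165,50,75,8)]))
P=o['tool_pos'];print(proj('side',P),proj('top',P),proj('side',P-[0,0,.0144]))"
```

```text
5.7 [ 0.50317484 -0.25033508  0.16077156] [ 9.77467935e-02  9.95211065e-01  6.24685069e-04 -3.32388161e-04] 2.94578682792453 [ 0.19  0.39  0.33  1.6  -0.14  1.18  1.92] 0.01268309609231 [-0.27126465  0.30303309 -1.64203683]
[333.77223096 129.36139763] [453.1234105  194.18616833] [333.75049948 133.34155437]
```

View pics/s3.png

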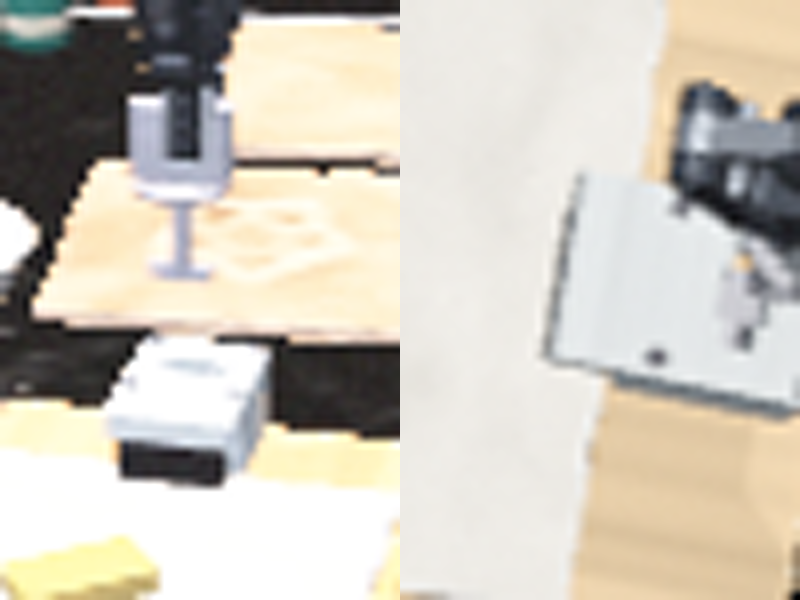

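The stud hangs upright. In the side crop its collar and shank are centred at x≈182 with the bar centred at (182,272), and the slot is near (193,365). Next I'll compare these with the projections.

Run:
```python
from h import *
o=manip.get_obs();a=phi(o);tx=np.array([np.cos(a),np.sin(a),0]);P=o['tool_pos']
S=P-.005*tx-[0,0,.0144]
im=cv2.imread('pics/side3.png').astype(float)
print('pred bar foot',proj('side',S-[0,0,.041]),'collar',proj('side',S),'obs bar',(310+182.5/8-.5,110+272.5/8-.5))
print('pred key',proj('side',np.array([.5013,-.2517,.062])))
for n in (0,3):
    g=cv2.imread(f'pics/side{n}.png')[150:162,326:344].mean(2).astype(int); print(g)
b=im[130:147,325:342].astype(int); print((b[:,:,2]-b[:,:,0]))
q=cv2.imread('pics/top0.png')[193:212,436:452].mean(2).astype(int);print(q); print(proj('top',np.array([.5013,-.2517,.062])))
```

```text
pred bar foot [332.26805042 144.18910397] collar [332.30259166 133.13860994] obs bar (332.3125, 143.5625)
pred key [334.17287993 155.51445848]
[[190 195 199 200 198 199 200 215 221 220 218 224 238 229 225 234 242 244]
 [ 39  45  47 139 190 201 205 205 205 208 221 207 194 190 182 188 197 199]
 [ 47  61 200 184 229 254 254 253 253 252 195  73  71  70  62  50  47  44]
 [ 41 242 254 255 255 255 255 255 255 255 255 255 255 255 253 218 189 136]
 [ 64 250 255 255 255 255 253 254 255 255 255 255 255 255 255 252 250 196]
 [249 255 255 253 240 222 215 217 221 222 234 251 253 254 255 255 245 137]
 [254 255 255 255 254 252 244 239 230 223 235 231 250 254 255 253 222 110]
 [217 252 255 255 255 255 255 255 255 255 255 255 255 255 255 244 180 109]
 [230 252 255 255 255 255 255 255 255 255 255 255 250 248 252 223 159 105]
 [255 255 255 255 255 255 255 255 255 255 255 255 243 225 219 180 172 117]
 [255 255 255 255 255 255 255 255 255 255 255 255 255 253 222 162 174 119]
 [255 255 255 255 255 255 255 255 255 255 255 255 255 245 180 161 172 117]]
[[191 197 200 200 199 198 200 214 221 219 219 224 238 22
[... 2654 characters left out ...]
]
 [225 224 225 215 203 202 200 202 186 140 189 218 224 224 224 223]
 [224 225 225 211 202 201 200 200 190 149 205 224 223 224 224 224]
 [224 225 224 214 204 202 197 197 187 160 206 223 224 224 224 223]
 [225 225 223 225 215 205 178 167 173 169 210 223 224 224 225 223]
 [225 225 224 224 211 201 144  98 188 222 224 222 223 223 224 223]
 [224 225 223 221 210 185 129 107 193 222 222 223 224 224 224 223]
 [224 224 223 224 217 199 162 139 210 225 222 223 223 223 224 222]
 [225 224 224 223 225 225 229 217 222 223 222 223 223 224 224 223]
 [226 224 224 225 225 224 225 224 224 222 222 224 224 225 225 225]
 [227 225 224 224 224 224 224 225 224 223 221 224 224 223 221 219]]
[442.53929486 201.64031551]
```

Request:
send_rows --moves '[[[0,0.3,0.05,1.0,0,0,0.005],[0,0.3,0.05,1.0,0,0,0],[0,0,0,1.0,0,0,0],[0,0,0,0,0,0,0],[0,0,0,0,0,0,0]]]'

```text
clock: 6.42
tool_pos: [0.4975, -0.2502, 0.1309]
tool_rot: [0.101, 0.995, -0.0, 0.0]
ft_force: [-0.5, 0.2, -0.7]
gripper_width: 0.013
grasp_force: 59.1
```

Request:
send_rows --moves '[[[0,0,0,0,0,0,0]]]'

```text
clock: 6.55
tool_pos: [0.4977, -0.2503, 0.1313]
tool_rot: [0.101, 0.995, -0.0, 0.001]
ft_force: [-1.7, 0.4, -2.2]
gripper_width: 0.0132
grasp_force: 59.1
```

Request:
send_rows --moves '[[[0,0,0,0,0,0,0]]]'

```text
clock: 6.68
tool_pos: [0.4976, -0.2501, 0.1313]
tool_rot: [0.101, 0.995, -0.0, 0.0]
ft_force: [0.0, -0.5, -1.1]
gripper_width: 0.0129
grasp_force: 59.1
```

```bash
python3 -c "
from h import *
o=manip.get_obs();print(o['tool_pos'],phi(o))
plan([.4967,-.251,.13],2.94,1,0)"
```

```text
[ 0.4975516  -0.25014138  0.131268  ] 2.9388746046162684
phi 2.939 dphi 0.001 d [-0.0009 -0.0009 -0.0013]
[[0, 0.07, -0.1, 0.13, 0, 0, -0.001]]
```

Request:
send_rows --moves '[[[0,0.07,-0.1,0.5,0,0,0],[0,0,0,0.2,0,0,0],[0,0,0,0.2,0,0,0],[0,0,0,0,0,0,0]]]'

```text
clock: 7.18
tool_pos: [0.4962, -0.2508, 0.1216]
tool_rot: [0.101, 0.995, 0.0, -0.0]
ft_force: [-0.2, -0.3, -0.8]
gripper_width: 0.013
grasp_force: 59.1
```

Request:
send_rows --moves '[[[0,0,0,0.15,0,0,0],[0,0,0,0.15,0,0,0],[0,0,0,0,0,0,0]]]'

```text
clock: 7.55
tool_pos: [0.4963, -0.2508, 0.1188]
tool_rot: [0.101, 0.995, 0.0, -0.0]
ft_force: [-0.2, -0.3, -1.2]
gripper_width: 0.0127
grasp_force: 59.1
```

Request:
send_rows --moves '[[[0,0,0,0.15,0,0,0],[0,0,0,0.15,0,0,0],[0,0,0,0,0,0,0]]]'

```text
clock: 7.92
tool_pos: [0.4962, -0.2508, 0.1157]
tool_rot: [0.101, 0.995, 0.0, -0.0]
ft_force: [0.2, -0.6, -2.0]
gripper_width: 0.0128
grasp_force: 59.1
```

Request:
send_rows --moves '[[[0,0,0,0.1,0,0,0],[0,0,0,0.1,0,0,0],[0,0,0,0,0,0,0]]]'

```text
clock: 8.3
tool_pos: [0.4963, -0.2508, 0.1138]
tool_rot: [0.101, 0.995, 0.0, -0.0]
ft_force: [0.5, -1.0, -1.9]
gripper_width: 0.013
grasp_force: 59.1
```

Request:
send_rows --moves '[[[0,0,0,0.1,0,0,0],[0,0,0,0.1,0,0,0],[0,0,0,0,0,0,0]]]'

```text
clock: 8.68
tool_pos: [0.4963, -0.2508, 0.1118]
tool_rot: [0.101, 0.995, 0.0, -0.0]
ft_force: [-0.1, -0.1, -1.4]
gripper_width: 0.0136
grasp_force: 59.1
```

Request:
send_rows --moves '[[[0,0,0,0.1,0,0,0],[0,0,0,0.1,0,0,0],[0,0,0,0,0,0,0]]]'

```text
clock: 9.05
tool_pos: [0.4963, -0.2508, 0.1098]
tool_rot: [0.101, 0.995, 0.0, -0.0]
ft_force: [0.2, -0.4, -1.4]
gripper_width: 0.0133
grasp_force: 59.1
```

Request:
send_rows --moves '[[[0,0,0,0.15,0,0,0],[0,0,0,0.15,0,0,0],[0,0,0,0.1,0,0,0],[0,0,0,0,0,0,0]]]'

```text
clock: 9.55
tool_pos: [0.4963, -0.2508, 0.1058]
tool_rot: [0.101, 0.995, 0.0, -0.0]
ft_force: [-0.3, -0.0, -1.6]
gripper_width: 0.0131
grasp_force: 59.1
```

Request:
send_rows --moves '[[[0,0,0,0.15,0,0,0],[0,0,0,0.15,0,0,0],[0,0,0,0,0,0,0]]]'

```text
clock: 9.93
tool_pos: [0.4962, -0.2508, 0.1027]
tool_rot: [0.101, 0.995, 0.0, -0.0]
ft_force: [0.1, 1.2, -1.2]
gripper_width: 0.0128
grasp_force: 59.1
```

Request:
send_rows --moves '[[[0,0,0,0.1,0,0,0],[0,0,0,0.1,0,0,0],[0,0,0,0,0,0,0]]]'

```text
clock: 10.3
tool_pos: [0.4963, -0.2508, 0.1008]
tool_rot: [0.101, 0.995, 0.0, -0.0]
ft_force: [-0.3, -0.7, -0.9]
gripper_width: 0.0129
grasp_force: 59.1
```

Request:
send_rows --moves '[[[0,0,0,0.1,0,0,0],[0,0,0,0.1,0,0,0],[0,0,0,0,0,0,0]]]'

```text
clock: 10.68
tool_pos: [0.4963, -0.2508, 0.0988]
tool_rot: [0.101, 0.995, 0.0, -0.0]
ft_force: [0.1, -0.2, -0.3]
gripper_width: 0.0128
grasp_force: 59.1
```

Request:
send_rows --moves '[[[0,0,0,0.1,0,0,0],[0,0,0,0.1,0,0,0],[0,0,0,0,0,0,0]]]'

```text
clock: 11.05
tool_pos: [0.4963, -0.2508, 0.0968]
tool_rot: [0.101, 0.995, 0.0, -0.0]
ft_force: [0.5, 0.7, -1.3]
gripper_width: 0.0129
grasp_force: 59.1
```

Request:
send_rows --moves '[[[0,0,0,0.1,0,0,0],[0,0,0,0.1,0,0,0],[0,0,0,0,0,0,0]]]'

```text
clock: 11.42
tool_pos: [0.4963, -0.2508, 0.0948]
tool_rot: [0.101, 0.995, 0.0, -0.0]
ft_force: [0.8, 0.5, -2.1]
gripper_width: 0.0129
grasp_force: 59.1
```

Request:
send_rows --moves '[[[0,0,0,0.1,0,0,0],[0,0,0,0.1,0,0,0],[0,0,0,0,0,0,0]]]'

```text
clock: 11.8
tool_pos: [0.4963, -0.2508, 0.0928]
tool_rot: [0.101, 0.995, 0.0, -0.0]
ft_force: [-0.1, 0.1, -0.8]
gripper_width: 0.013
grasp_force: 59.1
```

Request:
send_rows --moves '[[[0,0,0,0.1,0,0,0],[0,0,0,0.1,0,0,0],[0,0,0,0,0,0,0]]]'

```text
clock: 12.18
tool_pos: [0.4965, -0.2509, 0.0914]
tool_rot: [0.101, 0.995, -0.0, 0.0]
ft_force: [-1.4, 0.0, 3.1]
gripper_width: 0.0126
grasp_force: 59.7
```

Request:
send_rows --moves '[[[0,0,0,0.1,0,0,0],[0,0,0,0.1,0,0,0],[0,0,0,0,0,0,0]]]'

```text
clock: 12.55
tool_pos: [0.4965, -0.251, 0.0894]
tool_rot: [0.101, 0.995, -0.0, 0.0]
ft_force: [-1.2, 1.2, 6.0]
gripper_width: 0.0129
grasp_force: 60.2
```

Contact came at TCP z ≈ 0.092. I'll press on to about 6 mm, staying short of the solid stop.

Request:
send_rows --moves '[[[0,0,0,0.1,0,0,0],[0,0,0,0.1,0,0,0],[0,0,0,0,0,0,0]]]'

```text
clock: 12.92
tool_pos: [0.4966, -0.251, 0.0879]
tool_rot: [0.101, 0.995, 0.0, 0.0]
ft_force: [-3.3, 1.4, 8.1]
gripper_width: 0.013
grasp_force: 60.5
```

Request:
send_rows --moves '[[[0,0,0,0.1,0,0,0],[0,0,0,0.03,0,0,0],[0,0,0,0,0,0,0],[0,0,0,0,0,0,0]]]'

```text
clock: 13.42
tool_pos: [0.4966, -0.251, 0.0869]
tool_rot: [0.101, 0.995, 0.0, 0.0]
ft_force: [-3.0, 1.0, 9.2]
gripper_width: 0.0129
grasp_force: 60.7
```

Request:
send_rows --moves '[[[0,0.06,0,0.06,0,0,0],[0,0,0,0,0,0,0]]]'

```text
clock: 13.68
tool_pos: [0.4966, -0.2509, 0.0866]
tool_rot: [0.101, 0.995, -0.0, 0.001]
ft_force: [-3.1, 0.4, 10.5]
gripper_width: 0.0124
grasp_force: 60.8
```

Request:
send_rows --moves '[[[0,0,0.05,0,0,0,0.1],[0,0,0.05,0,0,0,0.1],[0,0,0,0,0,0,0]]]'

```text
clock: 14.05
tool_pos: [0.4976, -0.2505, 0.0869]
tool_rot: [0.2, 0.98, -0.0, 0.002]
ft_force: [-1.7, 1.5, 9.4]
gripper_width: 0.0129
grasp_force: 60.7
```

```bash
python3 -c "
from h import *
o=manip.get_obs();print(o['tool_pos'],phi(o),o['ft_force'],o['wrist_torque'],o['qpos'].round(2))"
```

```text
[ 0.49762067 -0.25050063  0.08688448] 2.7384121401551456 [-1.68271814  1.45375967  9.37501577] [ 0.2760816   0.41566345 -0.04869078] [ 0.17  0.46  0.36  1.71 -0.19  1.01  1.76]
```

Request:
send_rows --moves '[[[0,0,0.05,0.05,0,0,0.1],[0,0,0.05,0.04,0,0,0.1],[0,0,0.05,0,0,0,0.1],[0,0,0,0,0,0,0]]]'

```text
clock: 14.55
tool_pos: [0.4989, -0.2498, 0.0864]
tool_rot: [0.344, 0.939, -0.0, 0.003]
ft_force: [-1.0, 0.5, 10.7]
gripper_width: 0.0128
grasp_force: 60.8
```

```bash
python3 -c "
from h import *
o=manip.get_obs();a=phi(o);tx=np.array([np.cos(a),np.sin(a),0]);print(o['tool_pos'],a,o['tool_pos']-.005*tx,o['ft_force'],o['wrist_torque'],o['qpos'].round(2))"
```

```text
[ 0.49889407 -0.24980726  0.08638108] 2.438306331240402 [ 0.50270767 -0.2530409   0.08638108] [-1.00297774  0.51942422 10.6693024 ] [0.09315592 0.2558688  0.01261367] [ 0.12  0.47  0.43  1.71 -0.22  1.01  1.49]
```

It is turning freely, so I'll carry on.

Request:
send_rows --moves '[[[0,-0.01,0.05,0,0,0,0.1],[0,0,0.05,0,0,0,0.1],[0,-0.01,0.05,0,0,0,0.1],[0,0,0.05,0,0,0,0.1],[0,0,0,0,0,0,0]]]'

```text
clock: 15.18
tool_pos: [0.5006, -0.249, 0.0864]
tool_rot: [0.524, 0.852, -0.0, 0.003]
ft_force: [-1.5, -0.1, 11.2]
gripper_width: 0.0134
grasp_force: 60.8
```

Request:
send_rows --moves '[[[0,-0.01,0.05,0,0,0,0.1],[0,0,0.05,0,0,0,0.1],[0,-0.01,0.05,0,0,0,0.1],[0,0,0.05,0,0,0,0.1],[0,0,0,0,0,0,0]]]'

```text
clock: 15.8
tool_pos: [0.5026, -0.2487, 0.0864]
tool_rot: [0.683, 0.731, 0.001, 0.003]
ft_force: [-0.6, 0.5, 9.8]
gripper_width: 0.0129
grasp_force: 60.8
```

```bash
python3 -c "
from h import *
o=manip.get_obs();a=phi(o);tx=np.array([np.cos(a),np.sin(a),0]);print(o['tool_pos'],a,o['tool_pos']-.005*tx,o['ft_force'],o['wrist_torque'],o['qpos'].round(2))"
```

```text
[ 0.50255382 -0.24865804  0.08639157] 1.6382149915431898 [ 0.50289066 -0.25364668  0.08639157] [-0.58141469  0.49478101  9.76430348] [ 0.00809163  0.25043919 -0.03376918] [-0.02  0.5   0.62  1.71 -0.33  1.03  0.78]
```

Request:
send_rows --moves '[[[0,0,0.05,0,0,0,0.1],[0,0,0.03,0,0,0,0.07],[0,0,0.02,0,0,0,0.05],[0,0,0.02,0,0,0,0.04],[0,0,0,0,0,0,0]]]'

```text
clock: 16.42
tool_pos: [0.5035, -0.2486, 0.0864]
tool_rot: [0.772, 0.636, 0.001, 0.003]
ft_force: [-0.8, 0.4, 11.3]
gripper_width: 0.013
grasp_force: 61.0
```

```bash
python3 -c "
from h import *
o=manip.get_obs();a=phi(o);tx=np.array([np.cos(a),np.sin(a),0]);print(o['tool_pos'],a,o['tool_pos']-.005*tx,o['ft_force'],o['wrist_torque'],o['qpos'].round(2))"
```

```text
[ 0.50352026 -0.2485525   0.08642679] 1.3788028935141223 [ 0.50256618 -0.25346063  0.08642679] [-0.81560978  0.37367743 11.25480359] [0.08584155 0.3385186  0.02106201] [-0.06  0.52  0.68  1.71 -0.37  1.04  0.55]
```

Request:
send_rows --moves '[[[0,0,0.02,0,0,0,0.04],[0,0,0,-0.15,0,0,0],[0,0,0,-0.1,0,0,0],[0,0,0,0,0,0,0]]]'

```text
clock: 16.92
tool_pos: [0.5033, -0.2483, 0.0881]
tool_rot: [0.784, 0.621, 0.001, 0.002]
ft_force: [-0.1, 0.4, 6.3]
gripper_width: 0.0127
grasp_force: 60.3
```

Request:
send_rows --moves '[[[0,0,0,-0.1,0,0,0],[0,0,0,-0.1,0,0,0],[0,0,0,0,0,0,0]]]'

```text
clock: 17.3
tool_pos: [0.5033, -0.2483, 0.0896]
tool_rot: [0.784, 0.621, 0.001, 0.002]
ft_force: [1.6, -1.9, 6.4]
gripper_width: 0.0129
grasp_force: 60.2
```

```bash
python3 -c "
from h import *
o=manip.get_obs();a=phi(o);print(o['tool_pos'],a,o['ft_force'],o['wrist_torque'])"
```

```text
[ 0.50326821 -0.24829527  0.08962113] 1.3388375175060154 [ 1.63245192 -1.91349069  6.41980933] [-0.34977252 -0.32136526  0.00761539]
```

Request:
send_rows --moves '[[[0,0,0,-0.1,0,0,0],[0,0,0,-0.1,0,0,0],[0,0,0,0,0,0,0]]]'

```text
clock: 17.68
tool_pos: [0.5027, -0.2477, 0.0911]
tool_rot: [0.784, 0.621, 0.0, 0.001]
ft_force: [3.1, -1.7, 4.0]
gripper_width: 0.0132
grasp_force: 59.9
```

Request:
send_rows --moves '[[[0,0,0,-0.1,0,0,0],[0,0,0,0,0,0,0]]]'

```text
clock: 17.92
tool_pos: [0.5025, -0.2476, 0.0914]
tool_rot: [0.784, 0.621, 0.0, 0.001]
ft_force: [3.5, -3.0, -0.0]
gripper_width: 0.0129
grasp_force: 59.6
```

```bash
python3 -c "
from h import *
o=manip.get_obs();a=phi(o);print(o['tool_pos'],a,o['ft_force'],o['wrist_torque'])"
```

```text
[ 0.502518   -0.24755052  0.09143273] 1.339022467970742 [ 3.53412313 -3.02794758 -0.01405578] [-0.89362571 -1.08634886  0.03544481]
```

The height has stopped rising and the pull is growing, so the bar has caught. I'll open the fingers, back off and look.

Request:
send_rows --moves '[[[60,0,0,0,0,0,0],[60,0,0,0,0,0,0],[60,0,0,0,0,0,0],[60,0,0,0,0,0,0]]]'

```text
clock: 18.42
tool_pos: [0.5013, -0.2465, 0.0913]
tool_rot: [0.784, 0.621, -0.0, -0.001]
ft_force: [0.1, -0.8, -0.3]
gripper_width: 0.0514
grasp_force: 0.0
```

Request:
send_rows --moves '[[[60,0,0,-2,0,0,0],[60,0,0,-5,0,0,0],[60,0,0,-5,0,0,0],[60,-5,0,-2,0,0,0],[60,-5,0,0,0,0,0]]]'

```text
clock: 19.05
tool_pos: [0.4801, -0.3454, 0.2343]
tool_rot: [0.783, 0.622, 0.001, 0.002]
ft_force: [0.2, -0.8, -0.6]
gripper_width: 0.051
grasp_force: 0.0
```

Request:
send_rows --moves '[[[60,5.5,-5,0,0,0,0],[60,5,-5,0,0,0,0],[60,0,-5,0,0,0,0],[60,0,0,0,0,0,0]]]'

```text
clock: 19.55
tool_pos: [0.3631, -0.2235, 0.2309]
tool_rot: [0.784, 0.62, 0.001, -0.002]
ft_force: [1.0, 0.1, 0.1]
gripper_width: 0.0514
grasp_force: 0.0
```

```bash
python3 -c "
from h import *
o=manip.get_obs();print(o['clock'],o['tool_pos'],o['gripper_width'],o['ft_force'])
f=lambda im,x,y,w,h,s:cv2.resize(im[y:y+h,x:x+w,::-1],None,fx=s,fy=s,interpolation=2)
im=vision.get_image('side');im2=vision.get_image('top')
cv2.imwrite('pics/s4.png',np.hstack([f(im,310,130,50,50,8),f(im2,418,177,50,50,8)]))
for z in (.08,.117):print(proj('side',np.array([.5016,-.252,z])),proj('top',np.array([.5016,-.252,z])))"
```

```text
19.55 [ 0.36307688 -0.22350757  0.2309216 ] 0.05144443206531778 [0.95477589 0.06806764 0.13242562]
[334.11965854 150.84864   ] [444.57403382 200.39420408]
[334.18033261 141.11055087] [448.69309373 197.98275286]
```

View pics/s4.png

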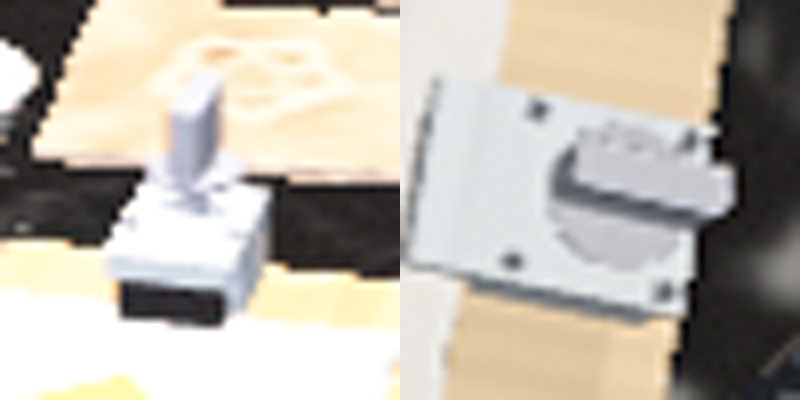

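The stud stands upright in the lock, with its collar centred at right-crop (623,195). Its wing runs across the slot, parallel to the plate's long edges, and the gripper is clear.

```bash
python3 -c "
from workcell import manip
print(manip.finish_job())"
```

```text
the job is handed in; nothing more can be done
None
```

The stud is in the lock, turned a quarter turn clockwise and caught: it resisted a light upward pull and stands upright on its own. I handed the job in about 20 s in; no verdict came back.

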